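# Lower the watch press by one turn of its hand wheel

## Robot

A 6-joint arm with a two-finger parallel gripper is mounted at the origin on the work surface. World frame = base frame: x ahead of the robot, y to its left, z up, the work surface at z = 0. Lengths are in m, angles in rad, forces in N, time in s.
With the tool pointing down it reaches from about 0.325 to 0.875 m from the base axis. Payload 4.4 kg.
Tool frame: the origin (TCP) lies on the front face of the gripper's body, between the roots of the fingers; the fingertips stand 73 mm ahead of it and the grasp point (between the pads) lies bot.grasp_offset ahead of it (bot.grasp_offset is the distance from the TCP to the grasp point, in m); z points along the fingers, y is the line along which they close (so a half turn about z gives the same grasp; the last joint's range is limited). The gripper opens to 85 mm and grips with 20 to 120 N. Pads are 22 mm wide; open, the fingers measure 114 mm over their backs; the gripper's body (76 mm by 85 mm) begins 54 mm behind the grasp point. The pads swing forward as they close: fully open they stand 13 mm farther back than shut.
Start: joints at [-1.323, 0.207, 1.542, -0, 1.393, -0.15], TCP at [0.223, -0.53, 0.304] pointing down, gripper open.
Joint ranges: [-2.73, 2.73], [-0.86, 2.22], [0.23, 2.46], [-1.11, 4.25], [0.08, 2.63], [-2.82, 2.82]. Speed limits (rad/s): [2.79, 2.79, 3.14, 3.14, 3.14, 3.14].

## Interface

Orientations are given as a unit quaternion [x, y, z, w].
In Python, from workcell import state, snapshot, camera_params, job, spot_in, place_of, bot gives the robot as it stands.
- The arm moves only by the tool drive_tool, never from a script. Its argument "commands" is a list of rows, each an object with "claw": the gripper's target within -1 to 1 (fully open at 1, half-way at 0, shut at -1); "dp": the shift along the tool's x, y, z in m, a list of three; "delta_rot": the turn, a rotation vector about the tool's x, y, z in rad, a list of three. In form: [{"claw": claw, "dp": [tx, ty, tz], "delta_rot": [rx, ry, rz]}, ...]. A call has 1 to 12 rows; each row is the pose to reach, as a shift and turn from the pose commanded when the call began, along the tool's axes at that moment; what a row does not reach only later rows make up. A row lasts 1/8 s, in which the tool goes at most 62.5 mm and 10.7 degrees, less where a joint would pass 70% of its speed; a pose out of reach is approached as far as the arm can. A call with a gripper value outside its range is refused whole. The fingers move at their own pace and stop on an object; the grip force is fixed at half the most. Time passes only in rows, so rows that repeat a pose let the fingers close. It gives the time, the measured TCP pose, the force, the opening and the grip force at its end, in the units of the state.
- state(): the state, without advancing time (a new reading comes with each control period).
- snapshot(name): name is "scene" or "top" or "wrist"; returns the picture (480x640x3 uint8, red, green, blue); there is no depth.
- camera_params(name): a dict with "fx", "fy", "cx", "cy" (pixels), "distortion" ([k1, k2, p1, p2, k3] as OpenCV has them; the pictures are not rectified), "world_from_camera" (4x4, takes a point from camera to world coordinates). Camera axes: x right, y down, z forward; pixel columns grow to the right and rows downward; lengths in m; the calibration is good to about 2 mm. A picture is of the moment at which its call begins: read the wrist's pose just before it. camera_params takes no time and is no camera call; for the wrist camera it gives the pose at the moment of the call.
- job.close_job(): hands the job in; it is judged then, once.
Trained networks look in the newest picture that a camera, given by its name, has taken for a name from the list of things; names that differ only in an ending like _2 or _b are one class to them, and where a whole thing is asked for, a point or a joint stands for the part that bears it (a point fixed in the world has none). Each returns a list of dicts, best first, with "conf" (0 to 1); they miss things now and then, are a little off and sometimes report something else, mostly with a low value. They report only what shows in the picture. A call takes as long as a camera call. They do not tell look-alikes from the thing itself.
- spot_in(query, camera): "at" ([x, y, z] in m, in world coordinates, good to about 4 mm: the middle of the surface that is visible of it).
- place_of(query, camera): "at" ([x, y, z] in m, in world coordinates, good to about 4 mm: a listed point, or the origin of a listed thing).
The state is a dict: "time": time; "joint_pos": joint angles; "qd": joint speeds; "joint_efforts": joint torques, N m; "tcp_pos": TCP position; "orientation": TCP orientation; "wrist_force": force on the tool from outside, world axes, zero at the start; "moment": the same for the moment, N m; "width": finger opening in m; "gripper_force": force on a finger pad.
Only numpy, scipy, OpenCV 4.12 (cv2) and the standard library are available. Lean on these libraries where they do the work, as an engineer would, in place of code of your own. Each camera call takes 0.05 s, during which the arm holds its last target. There are 200 camera calls.

## Task

Bring the die of the small watch press down close over the watch: push the hand wheel on top round by its upright handle, clockwise seen from above, through exactly one full turn, so that the handle stops back in line with the fixed pointer where it began, without running past it or first turning the wheel backwards. Push the handle with the fingertips or the outside of the fingers all the way round, never taking it between the fingers. Leave the watch and everything else on the bench where it is, and finish with the hand clear.

Things in the scene. Friction and masses are not known exactly. Their poses are not given: they have to be found in the camera images.
- wheel (a joint): turning angle of the hand wheel in rad: 0 at the start, with the handle in line with the pointer; it grows as the wheel turns clockwise seen from above, so one full turn reads 6.283. The wheel turns freely both ways from -1.2 to 9.0, needs about 2 N at the handle, does not coast and stays where it is left. One turn lowers the die by 8 mm; the wheel itself keeps its height.
- wheel_axis (a point): point on the vertical axis of the hand wheel, 147 mm above the bench, level with the top of its rim. The steel wheel lies level on top of the press: three spokes, rim 144 mm across over all (rim bar 12 mm thick), a hub 34 mm across whose top is 3 mm above the rim. Above it is free air.
- handle: the wheel's upright handle: a plain black round peg, 22 mm in diameter and 50 mm tall, standing on the rim at the end of one spoke, its axis 66 mm from the wheel's axis. Origin: centre of its foot, 148 mm above the bench; z up. It goes round with the wheel and spins loosely about its own axis.
- handle_top (a point): centre of the handle's top face, 198 mm above the bench
- pointer (a point): top of the tip of the fixed pointer: a 10 mm square steel post on an arm that reaches out from under the wheel, 98 mm from the wheel's axis and 146 mm above the bench. It belongs to the press and does not turn; at the start the handle stands next to it, on the line from the wheel's axis to the pointer.
- press: small bench press for closing watch cases, screwed to the bench: grey base plate 120 x 160 x 18 mm, two steel columns, a grey bridge whose top is 122 mm above the bench, and the hand wheel on top. Origin: centre of the base's underside, straight under the wheel's axis; the pointer lies along its -x axis, the columns along its y axis.
- watch: loose steel watch with a white face, 40 mm across and 11 mm thick, lying on the white seat (28 mm above the bench) in the middle of the press, under the die, whose lower face starts 10 mm above it. Origin: centre of its underside.
- driver_stand: bystander, loose: round screwdriver stand with a ring of upright screwdrivers, 92 mm across, 105 mm tall. Origin: centre of its underside.
- loupe: bystander, loose: black eyeglass (loupe), 38 mm across, 34 mm tall. Origin: centre of its underside.
- dust_dome: bystander, loose: clear dust dome with a ball knob on a white dish, 72 mm across, 56 mm tall. Origin: centre of its underside.
- oil_cups: bystander, loose: black block 45 x 110 mm with a row of four small metal oil cups, 26 mm tall. Origin: centre of its underside.
- blower: bystander, loose: rubber dust blower standing on its bulb with its nozzle up, 60 mm across, 95 mm tall. Origin: centre of its underside.
- spare_dies: bystander, loose: wooden block 60 x 110 mm with three white spare dies of different sizes, 38 mm tall. Origin: centre of its underside.
- brush: bystander, loose: small wooden-handled brush lying down, 156 mm long, 12 mm thick. Origin: underside, under the middle of its handle.
There are look-alikes about, which are no part of the job. What is shaped like the press but blue is not meant.

How it is judged:
By the outcome, as a careful person would: the job done as asked, in the order asked, and still so for the second after the job is handed in, with the robot touching nothing.
It also fails if it takes over 64 s, if anything falls off the work surface, if the arm or the gripper's body presses on something with over 40 N, if the wrist force passes 120 N, or if a joint passes its speed limit or range.

## Working session

There is one attempt and no reset: what is moved stays moved. The work goes in short steps, Python scripts to look and compute and a tool call to move; the robot and the scene stay as the last step left them, time stands still between calls to the robot, and variables do not carry over. Pictures are saved under pics/ and viewed, at most 10 in all, crops included, and the job is handed in when it is done.

Besides the shell and the picture viewer there is one more tool, called by a JSON object that holds its "method" and its "body". drive_tool: Moves the arm, as the interface text tells. Its arguments: {"type":"object","properties":{"commands":{"type":"array","items":{"type":"object","properties":{"claw":{"type":"number"},"dp":{"type":"array","items":{"type":"number"}},"delta_rot":{"type":"array","items":{"type":"number"}}}}}},"required":["commands"]}

```bash
mkdir -p pics
python3 - <<'E'
from workcell import *
import cv2
s=state();print(s['time'],s['tcp_pos'],s['orientation'],bot.grasp_offset)
for c in('scene','top'):
    im=snapshot(c);cv2.imwrite(f'pics/{c}0.png',im[:,:,::-1])
    for q in('wheel_axis','handle','handle_top','pointer','press'):
        print(c,q,[([round(v,3) for v in d['at']],round(d['conf'],2)) for d in place_of(q,c)])
E
```

```text
0.0 [ 0.22310984 -0.52929829  0.30269845] [ 9.80183395e-01  1.98088706e-01 -7.64143437e-05 -1.17089572e-03] 0.0539
scene wheel_axis [([0.521, 0.012, 0.148], 0.74), ([0.622, -0.288, 0.145], 0.74)]
scene handle [([0.456, 0.021, 0.147], 0.66), ([0.561, -0.263, 0.145], 0.49)]
scene handle_top [([0.458, 0.015, 0.201], 0.61), ([0.562, -0.26, 0.198], 0.46)]
scene pointer [([0.427, 0.024, 0.147], 0.91), ([0.539, -0.25, 0.143], 0.83)]
scene press [([0.519, 0.011, 0.001], 0.84), ([0.627, -0.289, 0.003], 0.71)]
top wheel_axis [([0.459, 0.021, 0.199], 0.69), ([0.624, -0.289, 0.149], 0.66), ([0.526, 0.011, 0.147], 0.58)]
top handle [([0.565, -0.264, 0.15], 0.57), ([0.458, 0.018, 0.15], 0.52)]
top handle_top [([0.406, -0.441, -0.001], 0.64), ([0.458, 0.023, 0.199], 0.62), ([0.564, -0.264, 0.197], 0.49)]
top pointer [([0.426, 0.021, 0.144], 0.76), ([0.539, -0.249, 0.149], 0.76), ([0.643, -0.032, -0.002], 0.16)]
top press [([0.625, -0.293, 0.006], 0.91), ([0.522, 0.007, 0.002], 0.68)]
```

View pics/scene0.png

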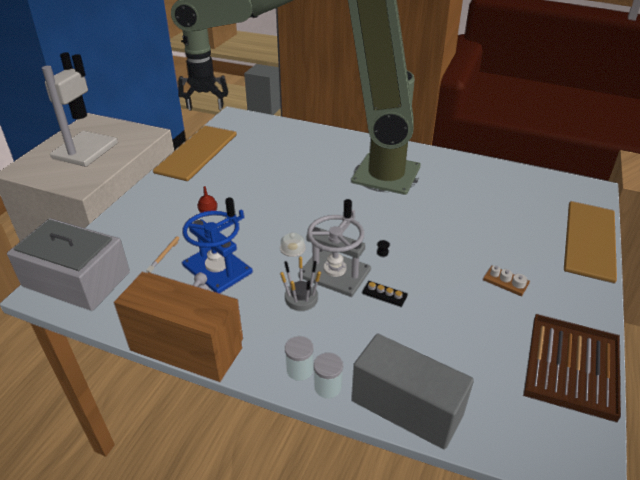

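View pics/top0.png

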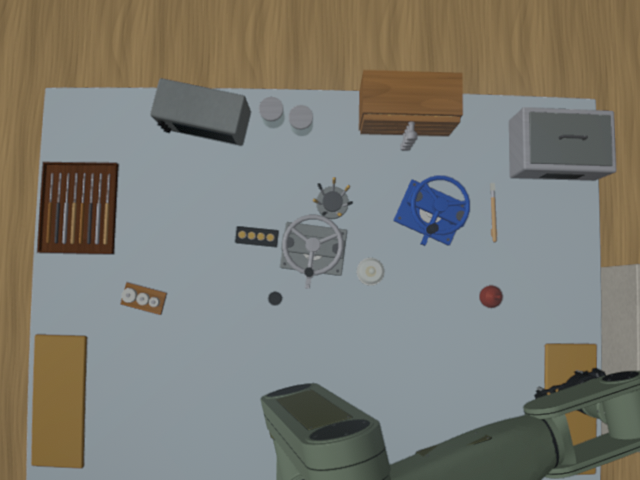

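Candidates: the blue press at scene (212,230) / top (440,207), and the grey press at scene (335,235) / top (313,245). The grey one fits because blue is excluded. I'll confirm in a crop and refine the axis.

```bash
cat > h.py <<'E'
from workcell import *
import numpy as np, cv2
def ray(c,uv,z,p=None):
    p=p or camera_params(c);K=np.array([[p['fx'],0,p['cx']],[0,p['fy'],p['cy']],[0,0,1]])
    n=cv2.undistortPoints(np.array(uv,float).reshape(-1,1,2),K,np.array(p['distortion']))[:,0]
    T=np.array(p['world_from_camera']);d=np.c_[n,np.ones(len(n))]@T[:3,:3].T
    o=T[:3,3];return o+d*((z-o[2])/d[:,2])[:,None]
def proj(c,P,p=None):
    p=p or camera_params(c);K=np.array([[p['fx'],0,p['cx']],[0,p['fy'],p['cy']],[0,0,1]])
    T=np.linalg.inv(np.array(p['world_from_camera']))
    return cv2.projectPoints(np.array(P,float).reshape(-1,1,3),cv2.Rodrigues(T[:3,:3])[0],T[:3,3],K,np.array(p['distortion']))[0][:,0]
E
python3 - <<'E'
from h import *
im=cv2.imread('pics/top0.png')
a=np.linspace(0,2*np.pi,73)
C=np.array([.5225,.0105,.147])
ps={c:proj(c,np.c_[C[0]+.072*np.cos(a),C[1]+.072*np.sin(a),0*a+.147]) for c in('top','scene')}
out=[]
for c,x0,y0 in(('top',263,195),('scene',285,185)):
    im=cv2.imread(f'pics/{c}0.png');k=cv2.resize(im[y0:y0+100,x0:x0+100],None,fx=4,fy=4,interpolation=cv2.INTER_CUBIC)
    for p in ps[c]: cv2.circle(k,tuple(int(v) for v in ((p-[x0,y0]+.5)*4)),1,(0,0,255),-1)
    out.append(k)
cv2.imwrite('pics/crop1.png',np.hstack(out))
E
```

```text
(no output)
```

View pics/crop1.png

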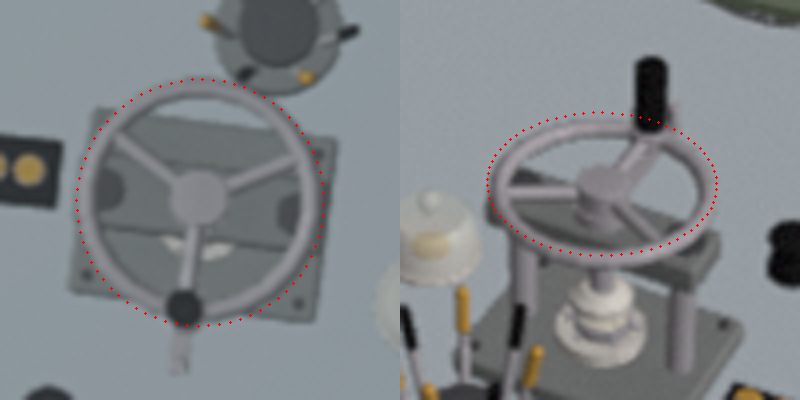

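Grey press confirmed: in the top view its hub is at about (312,244) and its handle at (309,272), next to the pointer tip at (308,287). In the scene view the handle stands at (348,208). Moving to a hover with the gripper shut, turning the tool counter-clockwise.

{"method": "drive_tool", "body": {"commands": [{"claw": -1, "dp": [0.032, -0.031, 0], "delta_rot": [0, 0, -0.16]}, {"claw": -1, "dp": [0.064, -0.062, 0], "delta_rot": [0, 0, -0.32]}, {"claw": -1, "dp": [0.096, -0.093, 0], "delta_rot": [0, 0, -0.48]}, {"claw": -1, "dp": [0.128, -0.124, 0], "delta_rot": [0, 0, -0.64]}, {"claw": -1, "dp": [0.16, -0.155, 0], "delta_rot": [0, 0, -0.8]}, {"claw": -1, "dp": [0.192, -0.186, 0], "delta_rot": [0, 0, -0.96]}, {"claw": -1, "dp": [0.224, -0.217, 0], "delta_rot": [0, 0, -1.12]}, {"claw": -1, "dp": [0.256, -0.248, 0], "delta_rot": [0, 0, -1.28]}, {"claw": -1, "dp": [0.288, -0.279, 0], "delta_rot": [0, 0, -1.44]}, {"claw": -1, "dp": [0.32, -0.31, 0], "delta_rot": [0, 0, -1.6]}, {"claw": -1, "dp": [0.352, -0.341, 0], "delta_rot": [0, 0, -1.76]}, {"claw": -1, "dp": [0.382, -0.369, 0], "delta_rot": [0, 0, -1.92]}]}}

```text
time: 2.1
tcp_pos: [0.4325, -0.04, 0.3042]
orientation: [0.397, 0.918, 0.0, 0.001]
wrist_force: [0.8, -0.5, -0.8]
width: 0.0
gripper_force: 0.0
```

{"method": "drive_tool", "body": {"commands": [{"claw": -1, "dp": [0, 0, 0], "delta_rot": [0, 0, -0.16]}, {"claw": -1, "dp": [0, 0, 0], "delta_rot": [0, 0, -0.32]}, {"claw": -1, "dp": [0, 0, 0], "delta_rot": [0, 0, -0.48]}, {"claw": -1, "dp": [0, 0, 0], "delta_rot": [0, 0, -0.64]}, {"claw": -1, "dp": [0, 0, 0], "delta_rot": [0, 0, -0.8]}, {"claw": -1, "dp": [0, 0, 0], "delta_rot": [0, 0, -0.96]}, {"claw": -1, "dp": [0, 0, 0], "delta_rot": [0, 0, -1.12]}, {"claw": -1, "dp": [0, 0, 0], "delta_rot": [0, 0, -1.28]}, {"claw": -1, "dp": [0, 0, 0], "delta_rot": [0, 0, -1.44]}, {"claw": -1, "dp": [0, 0, 0], "delta_rot": [0, 0, -1.6]}, {"claw": -1, "dp": [0, 0, 0], "delta_rot": [0, 0, -1.76]}, {"claw": -1, "dp": [0, 0, 0], "delta_rot": [0, 0, -1.95]}]}}

```text
time: 3.6
tcp_pos: [0.4397, -0.0036, 0.3028]
orientation: [-0.513, 0.858, -0.017, -0.013]
wrist_force: [0.3, 0.3, -0.3]
width: -0.0001
gripper_force: 0.0
```

Run:
```python
from h import *
from scipy.spatial.transform import Rotation as R
s=state();print(s['time'],s['tcp_pos'],R.from_quat(s['orientation']).as_matrix().round(4).tolist(),s['joint_pos'],s['wrist_force'])
p=camera_params('wrist');im=snapshot('wrist');cv2.imwrite('pics/w1.png',im[:,:,::-1])
print(np.array(p['world_from_camera']).round(3).tolist())
for c in ('wrist',):
  for q in('wheel_axis','handle_top','pointer'):
    print(q,[([round(v,4) for v in d['at']],round(d['conf'],2)) for d in place_of(q,c)])
```

```text
3.6 [ 0.43968674 -0.00359431  0.3027965 ] [[-0.4735, -0.8808, -0.0051], [-0.8799, 0.4732, -0.0423], [0.0397, -0.0155, -0.9991]] [-0.18153628 -0.08591458  1.85366986 -0.04341151  1.37144223 -2.82125911] [ 0.27068297  0.34714491 -0.25672767]
[[-0.88, 0.452, 0.144, 0.403], [0.474, 0.848, 0.236, -0.072], [-0.016, 0.276, -0.961, 0.376], [0.0, 0.0, 0.0, 1.0]]
wheel_axis [([0.5281, 0.0123, 0.1483], 0.83)]
handle_top []
pointer [([0.4296, 0.0192, 0.1462], 0.87)]
```

View pics/w1.png

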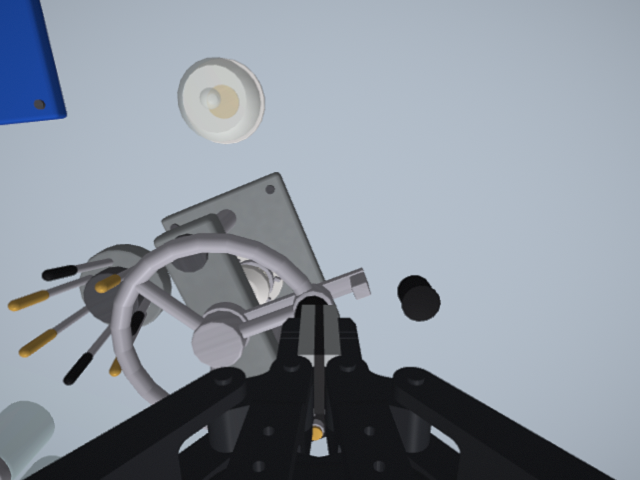

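The wrist view shows the wheel hub at (218,343), the pointer at (357,285) and the handle behind the fingertips at (315,300). The turn ran into the last joint's limit, so the tool drifted. I'll turn back a little.

{"method": "drive_tool", "body": {"commands": [{"claw": -1, "dp": [0, 0, 0], "delta_rot": [0, 0, 0.17]}, {"claw": -1, "dp": [0, 0, 0], "delta_rot": [0, 0, 0.17]}, {"claw": -1, "dp": [0, 0, 0], "delta_rot": [0, 0, 0.17]}, {"claw": -1, "dp": [0, 0, 0], "delta_rot": [0, 0, 0.17]}]}}

```text
time: 4.3
tcp_pos: [0.4392, -0.0022, 0.3023]
orientation: [-0.439, 0.898, -0.017, -0.012]
wrist_force: [-0.2, 0.1, 0.8]
width: 0.0001
gripper_force: 0.0
```

Run:
```python
from h import *
from scipy.spatial.transform import Rotation as R
s=state();print(s['time'],s['tcp_pos'],R.from_quat(s['orientation']).as_matrix().round(4).tolist(),s['joint_pos'],s['wrist_force'])
snapshot('wrist');snapshot('scene');snapshot('top')
for c in ('wrist','scene','top'):
  for q in('wheel_axis','handle','handle_top','pointer'):
    print(c,q,[([round(v,4) for v in d['at']],round(d['conf'],2)) for d in place_of(q,c) if d['at'][1]>-.15])
```

```text
4.3 [ 0.43923684 -0.00217377  0.30232932] [[-0.6141, -0.7892, -0.0063], [-0.7884, 0.6139, -0.0403], [0.0357, -0.0198, -0.9992]] [-0.17949763 -0.08584938  1.85456117 -0.04158433  1.37207446 -2.65146167] [-0.22629163  0.10161965  0.76263067]
wrist wheel_axis [([0.5293, 0.0131, 0.1447], 0.77)]
wrist handle [([0.4551, 0.0181, 0.1505], 0.69), ([0.5188, 0.0126, 0.0262], 0.19)]
wrist handle_top []
wrist pointer [([0.4252, 0.0196, 0.1453], 0.73), ([0.4716, -0.1321, -0.0006], 0.39)]
scene wheel_axis [([0.5246, 0.0107, 0.1472], 0.78)]
scene handle []
scene handle_top [([0.4579, 0.0184, 0.2011], 0.71)]
scene pointer [([0.4267, 0.0257, 0.1447], 0.77), ([0.646, -0.0374, 0.0008], 0.63)]
top wheel_axis [([0.5227, 0.0112, 0.1456], 0.94)]
top handle [([0.4695, -0.1365, 0.0019], 0.19)]
top handle_top []
top pointer []
```

```bash
cat >> h.py <<'E'
from scipy.spatial.transform import Rotation as R
C=np.array([.5245,.0115]);PHI0=174.0
def pose(pos,yaw):
    y=np.radians(yaw);c,s=np.cos(y),np.sin(y)
    return np.array(pos),np.array([[c,s,0],[s,-c,0],[0,0,-1.]])
def rel(p0,R0,p1,R1):
    return (R0.T@(p1-p0)).round(4).tolist(),R.from_matrix(R0.T@R1).as_rotvec().round(3).tolist()
def cur():
    s=state();return np.array(s['tcp_pos']),R.from_quat(s['orientation']).as_matrix()
def yawof(th): return float(np.clip(PHI0+89.4-th,-62,235))
def push(th,gap=0,z=.241):  # tool pose with peg touching at wheel angle th (deg)
    a=np.radians(PHI0-th);peg=C+.066*np.array([np.cos(a),np.sin(a)])
    yw=yawof(th);n=-np.array([np.cos(np.radians(yw)),np.sin(np.radians(yw))])
    return pose([*(peg-n*(.022+gap)),z],yw)
def rows(ths,p0=None,**k):
    p0=p0 or cur()
    for t in ths: print(t,*rel(*p0,*push(t,**k)))
E
python3 - <<'E'
from h import *
p0=cur();print(rel(*p0,*push(0,gap=.012,z=.302)));print(rel(*p0,*push(0,gap=.012)))
E
```

```text
([0.006, -0.0048, 0.0006], [-0.019, -0.036, -0.051])
([0.0038, -0.0036, 0.0615], [-0.019, -0.036, -0.051])
```

{"method": "drive_tool", "body": {"commands": [{"claw": -1, "dp": [0.006, -0.005, 0.0], "delta_rot": [-0.019, -0.036, -0.051]}, {"claw": -1, "dp": [0.006, -0.005, 0.0], "delta_rot": [-0.019, -0.036, -0.051]}, {"claw": -1, "dp": [0.005, -0.004, 0.03], "delta_rot": [-0.019, -0.036, -0.051]}, {"claw": -1, "dp": [0.004, -0.004, 0.061], "delta_rot": [-0.019, -0.036, -0.051]}, {"claw": -1, "dp": [0.004, -0.004, 0.061], "delta_rot": [-0.019, -0.036, -0.051]}]}}

```text
time: 5.68
tcp_pos: [0.4377, -0.0093, 0.2392]
orientation: [-0.461, 0.887, 0.002, -0.003]
wrist_force: [0.5, -0.4, 0.4]
width: -0.0002
gripper_force: 0.0
```

Run:
```python
from h import *
s=state();print(s['tcp_pos'],s['joint_pos'],s['wrist_force'],push(0,gap=.012))
p=camera_params('wrist')
im=snapshot('wrist');w=im[:,:,::-1].copy()
sc=snapshot('scene')[:,:,::-1]
a=np.linspace(0,2*np.pi,73)
for q in proj('wrist',np.c_[C[0]+.072*np.cos(a),C[1]+.072*np.sin(a),0*a+.147],p): cv2.circle(w,tuple(int(v) for v in q),1,(0,0,255),-1)
f=np.radians(PHI0)
for q in proj('wrist',[[*C,.15],[C[0]+.066*np.cos(f),C[1]+.066*np.sin(f),.198],[C[0]+.098*np.cos(f),C[1]+.098*np.sin(f),.146]],p): cv2.circle(w,tuple(int(v) for v in q),4,(0,255,0),1)
k=cv2.resize(sc[150:290,270:410],(480,480),interpolation=cv2.INTER_CUBIC)
cv2.imwrite('pics/w2.png',cv2.resize(np.hstack([w,k]),(800,343)))
rows([0,5,10,15,20,25,30,35,40,45,50])
```

```text
[ 0.43766951 -0.00927164  0.239242  ] [-2.19173079e-01 -1.97677243e-02  1.92977059e+00 -3.93859087e-04
  1.23821501e+00 -2.74918377e+00] [ 0.53822537 -0.40660072  0.4117748 ] (array([ 0.43935996, -0.00945229,  0.241     ]), array([[-0.57357644, -0.81915204,  0.        ],
       [-0.81915204,  0.57357644,  0.        ],
       [ 0.        ,  0.        , -1.        ]]))
0 [-0.012, 0.0006, 0.0012] [-0.0, -0.0, -0.0]
5 [-0.0171, 0.0032, 0.0012] [-0.0, -0.0, -0.0]
10 [-0.0225, 0.0053, 0.0012] [-0.0, -0.0, -0.0]
15 [-0.028, 0.0069, 0.0012] [-0.0, -0.0, -0.0]
20 [-0.0336, 0.0081, 0.0012] [-0.0, -0.0, -0.0]
25 [-0.0393, 0.0087, 0.0012] [-0.0, -0.0, -0.0]
30 [-0.0451, 0.0095, 0.0012] [-0.0, -0.0, 0.028]
35 [-0.051, 0.0111, 0.0012] [-0.0, -0.0, 0.115]
40 [-0.057, 0.0121, 0.0012] [-0.0, -0.0, 0.202]
45 [-0.0631, 0.0126, 0.0012] [-0.0, -0.0, 0.29]
50 [-0.0691, 0.0126, 0.0012] [-0.0, -0.0, 0.377]
```

View pics/w2.png

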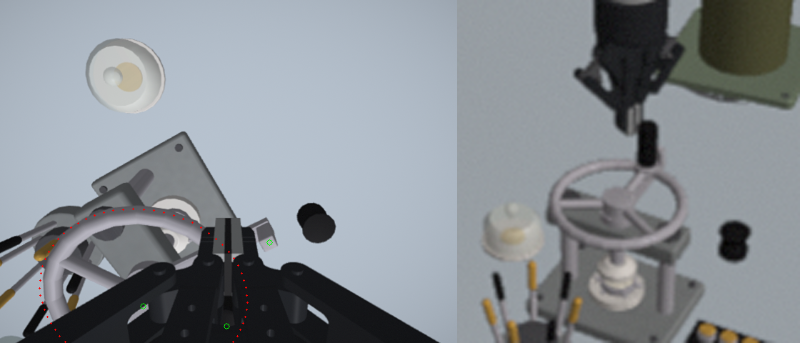

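The wrist view shows the fingers down beside the handle, with the pointer tip at (265,232) and the rim matching the drawn circle to about 2 mm. The scene crop shows the fingertip at (632,132), just behind the handle at (648,145). Starting the push.

{"method": "drive_tool", "body": {"commands": [{"claw": -1, "dp": [-0.006, 0.0, 0.001], "delta_rot": [0, 0, 0]}, {"claw": -1, "dp": [-0.012, 0.001, 0.001], "delta_rot": [0, 0, 0]}, {"claw": -1, "dp": [-0.017, 0.003, 0.001], "delta_rot": [0, 0, 0]}, {"claw": -1, "dp": [-0.0225, 0.005, 0.001], "delta_rot": [0, 0, 0]}, {"claw": -1, "dp": [-0.028, 0.007, 0.001], "delta_rot": [0, 0, 0]}, {"claw": -1, "dp": [-0.0335, 0.008, 0.001], "delta_rot": [0, 0, 0]}, {"claw": -1, "dp": [-0.039, 0.0085, 0.001], "delta_rot": [0, 0, 0]}]}}

```text
time: 6.65
tcp_pos: [0.4551, 0.0273, 0.2405]
orientation: [-0.462, 0.887, 0.0, -0.0]
wrist_force: [-2.1, -2.5, 1.9]
width: -0.0002
gripper_force: 1.0
```

Run:
```python
from h import *
s=state();print(s['tcp_pos'],s['joint_pos'],s['wrist_force'],push(25)[0])
sc=snapshot('scene')[:,:,::-1];tp=snapshot('top')[:,:,::-1]
p=s['tcp_pos'];print(proj('scene',[[p[0],p[1],p[2]-.073]]))
k=cv2.resize(sc[150:250,280:380],(400,400),interpolation=cv2.INTER_CUBIC)
k2=cv2.resize(tp[195:295,263:363],(400,400),interpolation=cv2.INTER_CUBIC)
cv2.imwrite('pics/s3.png',np.hstack([k,k2]))
for c in('scene','top','wrist'):
  if c=='wrist':snapshot(c)
  print(c,[([round(v,4) for v in d['at']],round(d['conf'],2)) for q in('handle','handle_top') for d in place_of(q,c)  if d['at'][1]>-.15])
rows([25,30,35,40,45,50,55,60,65,70,75,80,85])
```

```text
[0.45505438 0.02729677 0.24050808] [-1.30290031e-01  1.58837470e-02  1.89130228e+00 -5.71875928e-05
  1.23487423e+00 -2.66102204e+00] [-2.13651814 -2.47671247  1.94750669] [0.45530828 0.02747117 0.241     ]
[[350.47805583 209.91266525]]
scene [([0.468, 0.0473, 0.1462], 0.65), ([0.4709, 0.0444, 0.2032], 0.53)]
top []
wrist [([0.4732, 0.0431, 0.1997], 0.78), ([0.4252, 0.0211, 0.1466], 0.29)]
25 [-0.0007, 0.0, -0.0005] [0.0, 0.0, -0.0]
30 [-0.0064, 0.0008, -0.0005] [0.0, -0.0, 0.028]
35 [-0.0123, 0.0024, -0.0005] [0.0, -0.0, 0.115]
40 [-0.0183, 0.0034, -0.0005] [0.0, -0.0, 0.202]
45 [-0.0244, 0.0039, -0.0005] [0.0, -0.0, 0.289]
50 [-0.0305, 0.0039, -0.0005] [0.0, -0.0, 0.377]
55 [-0.0365, 0.0034, -0.0005] [0.0, -0.0, 0.464]
60 [-0.0425, 0.0023, -0.0005] [0.0, -0.0, 0.551]
65 [-0.0484, 0.0007, -0.0005] [0.0, -0.0, 0.638]
70 [-0.0541, -0.0014, -0.0005] [0.0, -0.0, 0.726]
75 [-0.0596, -0.0039, -0.0005] [0.0, -0.0, 0.813]
80 [-0.0649, -0.007, -0.0005] [0.0, -0.0, 0.9]
85 [-0.0699, -0.0105, -0.0005] [0.0, -0.0, 0.988]
```

View pics/s3.png

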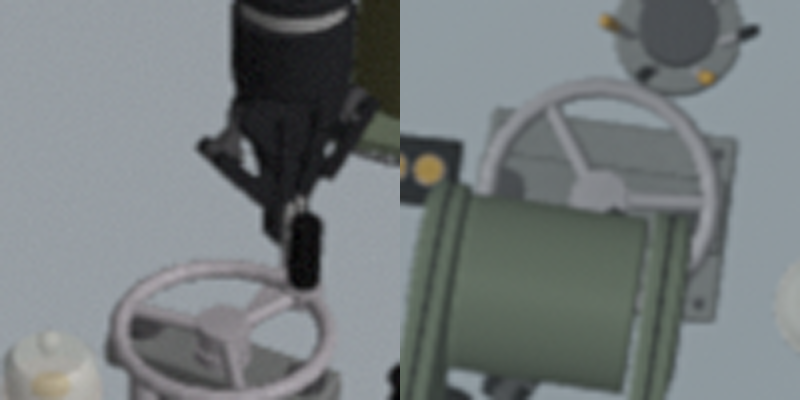

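The wheel has turned: in the crop the handle is in contact with the fingertips at (305,250) at about 25°, with a gentle 3 N. Continuing.

{"method": "drive_tool", "body": {"commands": [{"claw": -1, "dp": [-0.0065, 0.001, 0], "delta_rot": [0, 0, 0.03]}, {"claw": -1, "dp": [-0.0125, 0.0025, 0], "delta_rot": [0, 0, 0.115]}, {"claw": -1, "dp": [-0.0185, 0.0035, 0], "delta_rot": [0, 0, 0.2]}, {"claw": -1, "dp": [-0.0245, 0.004, 0], "delta_rot": [0, 0, 0.29]}, {"claw": -1, "dp": [-0.0305, 0.004, 0], "delta_rot": [0, 0, 0.375]}, {"claw": -1, "dp": [-0.0365, 0.0035, 0], "delta_rot": [0, 0, 0.465]}, {"claw": -1, "dp": [-0.0425, 0.0025, 0], "delta_rot": [0, 0, 0.55]}, {"claw": -1, "dp": [-0.0485, 0.0005, 0], "delta_rot": [0, 0, 0.64]}, {"claw": -1, "dp": [-0.054, -0.0015, 0], "delta_rot": [0, 0, 0.725]}, {"claw": -1, "dp": [-0.0595, -0.004, 0], "delta_rot": [0, 0, 0.815]}, {"claw": -1, "dp": [-0.065, -0.007, 0], "delta_rot": [0, 0, 0.9]}, {"claw": -1, "dp": [-0.07, -0.0105, 0], "delta_rot": [0, 0, 0.99]}]}}

```text
time: 8.6
tcp_pos: [0.5033, 0.0783, 0.2404]
orientation: [0.017, 1.0, 0.0, -0.001]
wrist_force: [-2.3, -0.2, 1.5]
width: -0.0001
gripper_force: 1.0
```

```bash
cat > st.py <<'E'
from h import *
import sys
t=float(sys.argv[1]);s=state();print(s['time'],s['tcp_pos'],s['joint_pos'].round(2) if hasattr(s['joint_pos'],'round') else s['joint_pos'],s['wrist_force'],push(t)[0])
for c in('scene','wrist'):
  snapshot(c)
  for d in place_of('handle_top',c):
    v=np.array(d['at'])
    if v[1]>-.15:print(c,v.round(4),round(d['conf'],2),'theta',(PHI0-np.degrees(np.arctan2(v[1]-C[1],v[0]-C[0])))%360)
rows(np.arange(t,t+61,5))
E
python3 st.py 85
```

```text
8.6 [0.50331001 0.07831514 0.24044802] [-0.02  0.13  1.77  0.    1.25 -1.55] [-2.34055522 -0.19773998  1.52322329] [0.50366044 0.07810422 0.241     ]
scene [0.5255 0.0751 0.2007] 0.48 theta 84.90080280873529
wrist [0.5305 0.0769 0.1987] 0.74 theta 89.24181994697956
wrist [5.512e-01 1.638e-01 3.000e-04] 0.66 theta 93.94358325335132
wrist [0.4255 0.0203 0.1463] 0.37 theta 359.07960786001456
85.0 [0.0, -0.0001, -0.0006] [0.0, -0.0, -0.001]
90.0 [-0.0058, 0.0016, -0.0006] [0.0, -0.0, 0.086]
95.0 [-0.0118, 0.0029, -0.0006] [-0.0, -0.0, 0.174]
100.0 [-0.0178, 0.0036, -0.0006] [-0.0, -0.0, 0.261]
105.0 [-0.0239, 0.0037, -0.0006] [-0.0, -0.0, 0.348]
110.0 [-0.03, 0.0033, -0.0006] [-0.0, -0.0, 0.436]
115.0 [-0.036, 0.0024, -0.0006] [-0.0, -0.0, 0.523]
120.0 [-0.0419, 0.001, -0.0006] [-0.0, -0.0, 0.61]
125.0 [-0.0477, -0.0009, -0.0006] [-0.0, -0.0, 0.697]
130.0 [-0.0533, -0.0033, -0.0006] [-0.0, -0.0, 0.785]
135.0 [-0.0586, -0.0062, -0.0006] [-0.0, -0.0, 0.872]
140.0 [-0.0637, -0.0096, -0.0006] [-0.0, -0.0, 0.959]
145.0 [-0.0685, -0.0134, -0.0006] [-0.0, -0.0, 1.046]
```

{"method": "drive_tool", "body": {"commands": [{"claw": -1, "dp": [-0.006, 0.0015, 0], "delta_rot": [0, 0, 0.085]}, {"claw": -1, "dp": [-0.012, 0.003, 0], "delta_rot": [0, 0, 0.175]}, {"claw": -1, "dp": [-0.018, 0.0035, 0], "delta_rot": [0, 0, 0.26]}, {"claw": -1, "dp": [-0.024, 0.0035, 0], "delta_rot": [0, 0, 0.35]}, {"claw": -1, "dp": [-0.03, 0.0035, 0], "delta_rot": [0, 0, 0.435]}, {"claw": -1, "dp": [-0.036, 0.0025, 0], "delta_rot": [0, 0, 0.525]}, {"claw": -1, "dp": [-0.042, 0.001, 0], "delta_rot": [0, 0, 0.61]}, {"claw": -1, "dp": [-0.0475, -0.001, 0], "delta_rot": [0, 0, 0.695]}, {"claw": -1, "dp": [-0.0535, -0.0035, 0], "delta_rot": [0, 0, 0.785]}, {"claw": -1, "dp": [-0.0585, -0.006, 0], "delta_rot": [0, 0, 0.87]}, {"claw": -1, "dp": [-0.0635, -0.0095, 0], "delta_rot": [0, 0, 0.96]}, {"claw": -1, "dp": [-0.0685, -0.0135, 0], "delta_rot": [0, 0, 1.045]}]}}

```text
time: 10.3
tcp_pos: [0.5714, 0.0631, 0.2404]
orientation: [0.513, 0.859, 0.0, -0.001]
wrist_force: [-1.0, 1.6, 0.2]
width: 0.0002
gripper_force: 1.0
```

```bash
python3 st.py 145
```

```text
10.3 [0.57141941 0.06310886 0.2403837 ] [-0.04  0.27  1.61  0.    1.27 -0.54] [-1.04043848  1.6149086   0.1614608 ] [0.57176117 0.0628497  0.241     ]
scene [0.5825 0.0449 0.2005] 0.65 theta 144.06399190434072
scene [ 6.494e-01 -3.450e-02 -4.000e-04] 0.51 theta 194.21848165899527
wrist [0.5847 0.0435 0.1991] 0.62 theta 146.0066098622356
145.0 [0.0002, 0.0002, -0.0006] [-0.0, 0.0, 0.002]
150.0 [-0.0056, 0.002, -0.0006] [-0.0, 0.0, 0.089]
155.0 [-0.0116, 0.0032, -0.0006] [-0.0, 0.0, 0.176]
160.0 [-0.0176, 0.0038, -0.0006] [-0.0, 0.0, 0.264]
165.0 [-0.0237, 0.004, -0.0006] [-0.0, 0.0, 0.351]
170.0 [-0.0298, 0.0036, -0.0006] [-0.0, 0.0, 0.438]
175.0 [-0.0358, 0.0027, -0.0006] [-0.0, 0.0, 0.525]
180.0 [-0.0417, 0.0012, -0.0006] [-0.0, 0.0, 0.613]
185.0 [-0.0475, -0.0007, -0.0006] [-0.0, 0.0, 0.7]
190.0 [-0.0531, -0.0031, -0.0006] [-0.0, 0.0, 0.787]
195.0 [-0.0584, -0.0061, -0.0006] [-0.0, 0.0, 0.875]
200.0 [-0.0635, -0.0094, -0.0006] [-0.0, 0.0, 0.962]
205.0 [-0.0683, -0.0132, -0.0006] [-0.0, 0.0, 1.049]
```

{"method": "drive_tool", "body": {"commands": [{"claw": -1, "dp": [-0.006, 0.002, 0], "delta_rot": [0, 0, 0.09]}, {"claw": -1, "dp": [-0.012, 0.003, 0], "delta_rot": [0, 0, 0.175]}, {"claw": -1, "dp": [-0.018, 0.004, 0], "delta_rot": [0, 0, 0.265]}, {"claw": -1, "dp": [-0.024, 0.004, 0], "delta_rot": [0, 0, 0.35]}, {"claw": -1, "dp": [-0.03, 0.0035, 0], "delta_rot": [0, 0, 0.44]}, {"claw": -1, "dp": [-0.036, 0.0025, 0], "delta_rot": [0, 0, 0.525]}, {"claw": -1, "dp": [-0.042, 0.001, 0], "delta_rot": [0, 0, 0.615]}, {"claw": -1, "dp": [-0.0475, -0.0005, 0], "delta_rot": [0, 0, 0.7]}, {"claw": -1, "dp": [-0.053, -0.003, 0], "delta_rot": [0, 0, 0.785]}, {"claw": -1, "dp": [-0.0585, -0.006, 0], "delta_rot": [0, 0, 0.875]}, {"claw": -1, "dp": [-0.0635, -0.0095, 0], "delta_rot": [0, 0, 0.96]}, {"claw": -1, "dp": [-0.068, -0.013, 0], "delta_rot": [0, 0, 1.05]}]}}

```text
time: 12.0
tcp_pos: [0.5928, -0.0029, 0.2405]
orientation: [0.874, 0.486, 0.001, -0.0]
wrist_force: [2.0, 1.8, -1.1]
width: 0.0003
gripper_force: 1.0
```

```bash
python3 st.py 205
```

```text
12.0 [ 0.59275763 -0.00292564  0.2404597 ] [-0.15  0.3   1.56  0.    1.28  0.4 ] [ 1.97227533  1.77546664 -1.05045708] [ 0.59260073 -0.00375452  0.241     ]
scene [ 0.5814 -0.0209  0.2001] 0.65 theta 203.65805313152876
scene [0.3994 0.1056 0.0025] 0.54 theta 30.95042059968344
wrist [ 0.5828 -0.0248  0.1987] 0.91 theta 205.90810693565314
205.0 [-0.0003, 0.0002, -0.0004] [-0.0, 0.0, -0.001]
210.0 [-0.0062, 0.002, -0.0004] [-0.0, 0.0, 0.087]
215.0 [-0.0121, 0.0032, -0.0004] [-0.0, 0.0, 0.174]
220.0 [-0.0182, 0.0039, -0.0004] [-0.0, 0.0, 0.261]
225.0 [-0.0243, 0.004, -0.0004] [-0.0, 0.0, 0.348]
230.0 [-0.0303, 0.0037, -0.0004] [-0.0, 0.0, 0.436]
235.0 [-0.0364, 0.0028, -0.0004] [-0.0, 0.0, 0.523]
240.0 [-0.0423, 0.0013, -0.0004] [-0.0, 0.0, 0.61]
245.0 [-0.0481, -0.0006, -0.0004] [0.0, 0.0, 0.698]
250.0 [-0.0536, -0.003, -0.0004] [0.0, 0.0, 0.785]
255.0 [-0.059, -0.0059, -0.0004] [0.0, 0.0, 0.872]
260.0 [-0.0641, -0.0093, -0.0004] [0.0, 0.0, 0.959]
265.0 [-0.0688, -0.0131, -0.0004] [0.0, 0.0, 1.047]
```

{"method": "drive_tool", "body": {"commands": [{"claw": -1, "dp": [-0.006, 0.002, 0], "delta_rot": [0, 0, 0.085]}, {"claw": -1, "dp": [-0.012, 0.003, 0], "delta_rot": [0, 0, 0.175]}, {"claw": -1, "dp": [-0.018, 0.004, 0], "delta_rot": [0, 0, 0.26]}, {"claw": -1, "dp": [-0.024, 0.004, 0], "delta_rot": [0, 0, 0.35]}, {"claw": -1, "dp": [-0.0305, 0.0035, 0], "delta_rot": [0, 0, 0.435]}, {"claw": -1, "dp": [-0.0365, 0.003, 0], "delta_rot": [0, 0, 0.525]}, {"claw": -1, "dp": [-0.0425, 0.0015, 0], "delta_rot": [0, 0, 0.61]}, {"claw": -1, "dp": [-0.048, -0.0005, 0], "delta_rot": [0, 0, 0.7]}, {"claw": -1, "dp": [-0.0535, -0.003, 0], "delta_rot": [0, 0, 0.785]}, {"claw": -1, "dp": [-0.059, -0.006, 0], "delta_rot": [0, 0, 0.87]}, {"claw": -1, "dp": [-0.064, -0.0095, 0], "delta_rot": [0, 0, 0.96]}, {"claw": -1, "dp": [-0.069, -0.013, 0], "delta_rot": [0, 0, 1.045]}]}}

```text
time: 13.7
tcp_pos: [0.5457, -0.0551, 0.2406]
orientation: [1.0, -0.015, 0.001, 0.0]
wrist_force: [1.5, -0.1, -0.3]
width: -0.0002
gripper_force: 1.0
```

```bash
python3 st.py 265
```

```text
13.7 [ 0.5456548  -0.05505254  0.24064043] [-0.26  0.21  1.67  0.    1.26  1.34] [ 1.53930442 -0.10521728 -0.34875649] [ 0.54533956 -0.05510422  0.241     ]
scene [ 0.5217 -0.0561  0.2009] 0.36 theta 266.37184218978916
wrist [ 0.5248 -0.0552  0.1994] 0.7 theta 263.7422995809997
265.0 [0.0, 0.0, -0.0003] [0.0, 0.0, 0.002]
270.0 [-0.0058, 0.0018, -0.0003] [0.0, 0.0, 0.089]
275.0 [-0.0118, 0.003, -0.0003] [0.0, 0.0, 0.176]
280.0 [-0.0178, 0.0036, -0.0003] [0.0, 0.0, 0.264]
285.0 [-0.0239, 0.0038, -0.0003] [0.0, 0.0, 0.351]
290.0 [-0.03, 0.0034, -0.0003] [0.0, 0.0, 0.438]
295.0 [-0.036, 0.0025, -0.0003] [0.0, 0.0, 0.525]
300.0 [-0.0419, 0.001, -0.0003] [0.0, 0.0, 0.613]
305.0 [-0.0477, -0.0009, -0.0003] [0.0, 0.0, 0.7]
310.0 [-0.0533, -0.0033, -0.0003] [0.0, 0.0, 0.787]
315.0 [-0.0586, -0.0063, -0.0003] [0.0, 0.0, 0.874]
320.0 [-0.0637, -0.0096, -0.0003] [0.0, 0.0, 0.962]
325.0 [-0.0684, -0.0134, -0.0003] [0.0, 0.0, 1.049]
```

{"method": "drive_tool", "body": {"commands": [{"claw": -1, "dp": [-0.006, 0.002, 0], "delta_rot": [0, 0, 0.09]}, {"claw": -1, "dp": [-0.012, 0.003, 0], "delta_rot": [0, 0, 0.175]}, {"claw": -1, "dp": [-0.018, 0.0035, 0], "delta_rot": [0, 0, 0.265]}, {"claw": -1, "dp": [-0.024, 0.004, 0], "delta_rot": [0, 0, 0.35]}, {"claw": -1, "dp": [-0.03, 0.0035, 0], "delta_rot": [0, 0, 0.44]}, {"claw": -1, "dp": [-0.036, 0.0025, 0], "delta_rot": [0, 0, 0.525]}, {"claw": -1, "dp": [-0.042, 0.001, 0], "delta_rot": [0, 0, 0.615]}, {"claw": -1, "dp": [-0.0475, -0.001, 0], "delta_rot": [0, 0, 0.7]}, {"claw": -1, "dp": [-0.053, -0.0035, 0], "delta_rot": [0, 0, 0.785]}, {"claw": -1, "dp": [-0.0585, -0.0065, 0], "delta_rot": [0, 0, 0.875]}, {"claw": -1, "dp": [-0.0635, -0.0095, 0], "delta_rot": [0, 0, 0.96]}, {"claw": -1, "dp": [-0.0685, -0.0135, 0], "delta_rot": [0, 0, 1.05]}]}}

```text
time: 15.4
tcp_pos: [0.4776, -0.04, 0.2408]
orientation: [0.858, -0.514, 0.001, 0.0]
wrist_force: [0.6, -1.1, -0.8]
width: 0.0001
gripper_force: 1.0
```

```bash
python3 st.py 325; python3 -c "
from h import *
rows([325,330,335,340,343,346,348,350])"
```

```text
15.4 [ 0.47759219 -0.04003898  0.24080941] [-0.26  0.07  1.84 -0.    1.24  2.39] [ 0.59918204 -1.13541767 -0.75542755] [ 0.47723883 -0.0398497   0.241     ]
scene [ 0.4686 -0.0248  0.2008] 0.63 theta 321.0013585861416
scene [0.4277 0.0234 0.1446] 0.43 theta 1.008428379050855
wrist [ 0.4705 -0.0202  0.1989] 0.64 theta 323.5854877451538
325.0 [0.0002, 0.0002, -0.0003] [0.0, 0.0, -0.001]
330.0 [-0.0056, 0.0002, -0.0003] [0.0, 0.0, 0.006]
335.0 [-0.0113, -0.0005, -0.0003] [0.0, 0.0, 0.006]
340.0 [-0.0169, -0.0017, -0.0003] [0.0, 0.0, 0.006]
345.0 [-0.0224, -0.0033, -0.0003] [0.0, 0.0, 0.006]
350.0 [-0.0278, -0.0055, -0.0003] [0.0, 0.0, 0.006]
355.0 [-0.0329, -0.0081, -0.0003] [0.0, 0.0, 0.006]
360.0 [-0.0378, -0.0111, -0.0003] [0.0, 0.0, 0.006]
365.0 [-0.0424, -0.0146, -0.0003] [0.0, 0.0, 0.006]
370.0 [-0.0467, -0.0184, -0.0003] [0.0, 0.0, 0.006]
375.0 [-0.0506, -0.0226, -0.0003] [0.0, 0.0, 0.006]
380.0 [-0.0542, -0.0271, -0.0003] [0.0, 0.0, 0.006]
385.0 [-0.0573, -0.032, -0.0003] [0.0, 0.0, 0.006]
325 [0.0002, 0.0002, -0.0003] [0.0, 0.0, -0.001]
330 [-0.0056, 0.0002, -0.0003] [0.0, 0.0, 0.006]
335 [-0.0113, -0.0005, -0.0003] [0.0, 0.0, 0.006]
340 [-0.0169, -0.0017, -0.0003] [0.0, 0.0, 0.006]
343 [-0.0202, -0.0026, -0.0003] [0.0, 0.0, 0.006]
346 [-0.0235, -0.0037, -0.0003] [0.0, 0.0, 0.006]
348 [-0.0256, -0.0046, -0.0003] [0.0, 0.0, 0.006]
350 [-0.0278, -0.0055, -0.0003] [0.0, 0.0, 0.006]
```

{"method": "drive_tool", "body": {"commands": [{"claw": -1, "dp": [-0.0055, 0, 0], "delta_rot": [0, 0, 0]}, {"claw": -1, "dp": [-0.0115, -0.0005, 0], "delta_rot": [0, 0, 0]}, {"claw": -1, "dp": [-0.017, -0.0015, 0], "delta_rot": [0, 0, 0]}, {"claw": -1, "dp": [-0.0225, -0.0035, 0], "delta_rot": [0, 0, 0]}, {"claw": -1, "dp": [-0.028, -0.0055, 0], "delta_rot": [0, 0, 0]}, {"claw": -1, "dp": [-0.028, -0.0055, 0], "delta_rot": [0, 0, 0]}]}}

```text
time: 16.35
tcp_pos: [0.4685, -0.0116, 0.2404]
orientation: [0.858, -0.513, -0.001, -0.0]
wrist_force: [-1.3, -0.6, -0.7]
width: 0.0
gripper_force: 0.0
```

```bash
python3 st.py 350
python3 - <<'E'
from h import *
p=camera_params('wrist');w=snapshot('wrist')[:,:,::-1].copy();cv2.imwrite('pics/w4raw.png',w)
s=snapshot('scene')[:,:,::-1].copy();cv2.imwrite('pics/s4raw.png',s)
cv2.imwrite('pics/w4.png',cv2.resize(np.hstack([w,cv2.resize(s[150:290,270:410],(480,480),interpolation=cv2.INTER_CUBIC)]),(800,343)))
E
```

```text
16.35 [ 0.46853203 -0.01155967  0.24042688] [-0.21  0.04  1.86  0.    1.24  2.44] [-1.25640773 -0.62605338 -0.68518721] [ 0.46898915 -0.01252877  0.241     ]
scene [0.4597 0.0089 0.1975] 0.68 theta 351.7023277387959
wrist [0.4599 0.0064 0.2029] 0.57 theta 349.4860115419987
350.0 [0.0005, -0.0002, -0.0007] [0.001, 0.001, 0.004]
355.0 [-0.0046, -0.0028, -0.0007] [0.001, 0.001, 0.004]
360.0 [-0.0095, -0.0058, -0.0007] [0.001, 0.001, 0.004]
365.0 [-0.0141, -0.0093, -0.0007] [0.001, 0.001, 0.004]
370.0 [-0.0184, -0.0131, -0.0007] [0.001, 0.001, 0.004]
375.0 [-0.0224, -0.0173, -0.0007] [0.001, 0.001, 0.004]
380.0 [-0.026, -0.0218, -0.0007] [0.001, 0.001, 0.004]
385.0 [-0.0291, -0.0266, -0.0007] [0.001, 0.001, 0.004]
390.0 [-0.0319, -0.0317, -0.0007] [0.001, 0.001, 0.004]
395.0 [-0.0341, -0.037, -0.0007] [0.001, 0.001, 0.004]
400.0 [-0.0359, -0.0425, -0.0007] [0.001, 0.001, 0.004]
405.0 [-0.0373, -0.0481, -0.0007] [0.001, 0.001, 0.004]
410.0 [-0.0381, -0.0538, -0.0007] [0.001, 0.001, 0.004]
```

View pics/w4.png

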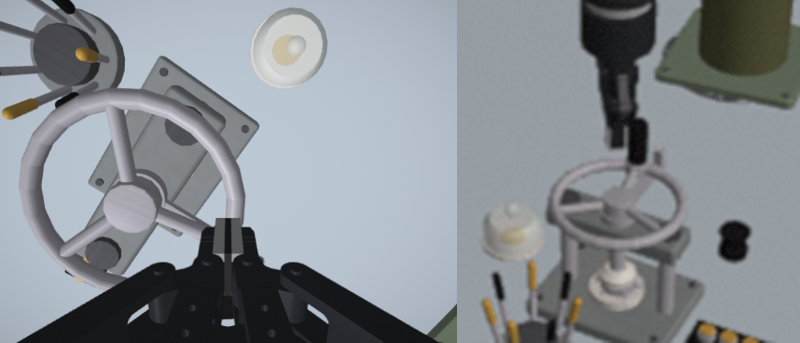

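The wrist view now shows the whole wheel: hub at (132,208), free spokes towards (115,110) and (65,250). In the scene crop the handle at (638,140) sits just short of the pointer at (658,157). I'll measure the wheel angle by comparing the spokes with the start picture.

```bash
cat > ang.py <<'E'
from h import *
def polar(f,c='scene',p=None):
    im=cv2.GaussianBlur(cv2.cvtColor(cv2.imread(f) if isinstance(f,str) else f,6),(0,0),.7).astype(np.float32)
    a=np.radians(np.arange(0,360,.25));r=np.linspace(.024,.054,31)
    A,Rr=np.meshgrid(a,r)
    P=np.c_[(C[0]+Rr*np.cos(A)).ravel(),(C[1]+Rr*np.sin(A)).ravel(),np.full(A.size,.144)]
    q=proj(c,P,p).astype(np.float32)
    return cv2.remap(im,q[:,0].reshape(A.shape),q[:,1].reshape(A.shape),cv2.INTER_CUBIC)
def diff(f0,f1,lo,hi):
    g0,g1=polar(f0),polar(f1);a=np.arange(0,360,.25)
    res=[]
    for ctr in(PHI0+120,PHI0-120):
        best=[]
        i=np.where(abs((a-ctr+180)%360-180)<14)[0]
        t=g0[:,i];t=(t-t.mean())/t.std()
        for k in np.arange(lo,hi,.25):   # wheel short of full by k deg => phi larger by k
            j=(i+int(round(k*4)))%1440;u=g1[:,j];u=(u-u.mean())/u.std();best.append((t*u).mean())
        b=int(np.argmax(best));res.append((np.arange(lo,hi,.25)[b],round(float(best[b]),3)))
    return res
E
python3 - <<'E'
from ang import *
print(diff('pics/scene0.png','pics/s4raw.png',-8,25))
E
```

```text
[(np.float64(9.75), 0.992), (np.float64(8.0), 0.866)]
```

{"method": "drive_tool", "body": {"commands": [{"claw": -1, "dp": [-0.0025, -0.0015, 0], "delta_rot": [0, 0, 0]}, {"claw": -1, "dp": [-0.005, -0.003, 0], "delta_rot": [0, 0, 0]}, {"claw": -1, "dp": [-0.007, -0.004, 0], "delta_rot": [0, 0, 0]}, {"claw": -1, "dp": [-0.007, -0.004, 0], "delta_rot": [0, 0, 0]}]}}

```text
time: 17.15
tcp_pos: [0.4691, -0.0041, 0.2405]
orientation: [0.858, -0.513, -0.0, -0.0]
wrist_force: [0.7, -1.4, -1.7]
width: -0.0004
gripper_force: 0.6
```

Run:
```python
from ang import *
s=state();print(s['tcp_pos'],s['wrist_force'])
cv2.imwrite('pics/s5raw.png',snapshot('scene')[:,:,::-1]);print(diff('pics/scene0.png','pics/s5raw.png',-8,25))
for k in range(3): print([([round(v,4) for v in d['at']],round((PHI0-np.degrees(np.arctan2(d['at'][1]-C[1],d['at'][0]-C[0])))%360,1)) for d in place_of('handle_top','scene') if d['at'][1]>-.15])
p=camera_params('wrist');w=snapshot('wrist')[:,:,::-1].copy();cv2.imwrite('pics/w5raw.png',w)
# handle appearance in scene0 vs now
a=cv2.imread('pics/scene0.png')[185:225,325:370];b=cv2.imread('pics/s5raw.png')[185:225,325:370]
cv2.imwrite('pics/s5.png',np.hstack([cv2.resize(x,(400,356),interpolation=cv2.INTER_CUBIC) for x in(a,b)]))
rows([352,354,356,357,358,359,360,361])
```

```text
[ 0.46908883 -0.00412502  0.24054155] [ 0.65093171 -1.38173646 -1.65521853]
[(np.float64(3.25), 0.993), (np.float64(3.0), 0.983)]
[([0.4572, 0.0128, 0.2011], np.float64(355.1))]
[([0.4572, 0.0128, 0.2011], np.float64(355.1))]
[([0.4572, 0.0128, 0.2011], np.float64(355.1))]
352 [0.0052, 0.003, -0.0004] [0.0, 0.001, 0.004]
354 [0.0032, 0.0019, -0.0004] [0.0, 0.001, 0.004]
356 [0.0012, 0.0008, -0.0004] [0.0, 0.001, 0.004]
357 [0.0002, 0.0002, -0.0004] [0.0, 0.001, 0.004]
358 [-0.0008, -0.0004, -0.0004] [0.0, 0.001, 0.004]
359 [-0.0018, -0.001, -0.0004] [0.0, 0.001, 0.004]
360 [-0.0027, -0.0017, -0.0004] [0.0, 0.001, 0.004]
361 [-0.0037, -0.0023, -0.0004] [0.0, 0.001, 0.004]
```

View pics/s5.png

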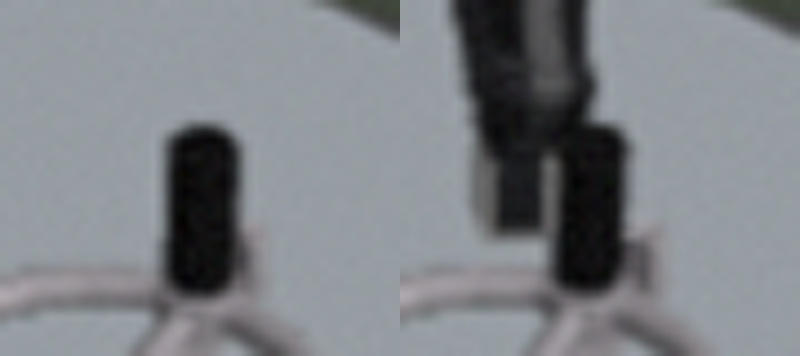

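Left (start) and right (now): the handle's left edge is at 167 then and 157 now, about 1.1 px or 2.5–3° short, which agrees with the spokes (3.1°). A small final push.

{"method": "drive_tool", "body": {"commands": [{"claw": -1, "dp": [-0.0012, -0.0007, 0], "delta_rot": [0, 0, 0]}, {"claw": -1, "dp": [-0.0023, -0.0014, 0], "delta_rot": [0, 0, 0]}, {"claw": -1, "dp": [-0.0023, -0.0014, 0], "delta_rot": [0, 0, 0]}]}}

```text
time: 17.77
tcp_pos: [0.4693, -0.0016, 0.2406]
orientation: [0.858, -0.513, 0.0, 0.0]
wrist_force: [0.4, -2.0, -0.9]
width: 0.0002
gripper_force: 0.9
```

Run:
```python
from ang import *
s=state();print(s['tcp_pos'],s['wrist_force'])
ims=[snapshot('scene')[:,:,::-1].copy() for _ in range(3)]
for i,k in enumerate(ims):
    cv2.imwrite(f'pics/s6{i}.png',k);print(diff('pics/scene0.png',k,-8,15))
def peg(f):
    g=(cv2.imread(f) if isinstance(f,str) else f)[205:212,335:362].astype(float).mean(2).mean(0);return g.round().astype(int).tolist()
print(peg('pics/scene0.png'));print(peg('pics/s5raw.png'));print(peg(ims[0]))
rows([356,357,358,359,360,361])
```

```text
[ 0.46931685 -0.00163243  0.24062838] [ 0.44392129 -2.02205943 -0.86911256]
[(np.float64(1.0), 0.998), (np.float64(1.25), 0.989)]
[(np.float64(1.0), 0.997), (np.float64(1.25), 0.989)]
[(np.float64(1.0), 0.997), (np.float64(1.25), 0.989)]
[157, 157, 156, 156, 157, 157, 158, 156, 111, 32, 8, 13, 15, 16, 17, 21, 66, 129, 153, 154, 156, 157, 157, 156, 157, 156, 156]
[86, 45, 40, 40, 41, 51, 92, 79, 26, 11, 12, 16, 17, 14, 34, 106, 145, 153, 152, 153, 156, 157, 157, 157, 157, 157, 156]
[111, 85, 41, 37, 38, 37, 53, 93, 77, 23, 11, 14, 16, 19, 14, 40, 119, 152, 152, 153, 156, 157, 157, 156, 157, 157, 157]
356 [0.0033, 0.0023, -0.0004] [-0.0, 0.0, 0.004]
357 [0.0023, 0.0017, -0.0004] [-0.0, 0.0, 0.004]
358 [0.0013, 0.0011, -0.0004] [-0.0, 0.0, 0.004]
359 [0.0004, 0.0005, -0.0004] [-0.0, 0.0, 0.004]
360 [-0.0006, -0.0002, -0.0004] [-0.0, 0.0, 0.004]
361 [-0.0015, -0.0008, -0.0004] [-0.0, 0.0, 0.004]
```

{"method": "drive_tool", "body": {"commands": [{"claw": -1, "dp": [-0.0008, -0.0005, 0], "delta_rot": [0, 0, 0]}, {"claw": -1, "dp": [-0.0008, -0.0005, 0], "delta_rot": [0, 0, 0]}, {"claw": -1, "dp": [0.01, -0.0005, 0], "delta_rot": [0, 0, 0]}, {"claw": -1, "dp": [0.022, -0.0005, 0], "delta_rot": [0, 0, 0]}, {"claw": -1, "dp": [0.022, -0.0005, -0.04], "delta_rot": [0, 0, 0]}, {"claw": -1, "dp": [0.022, -0.0005, -0.09], "delta_rot": [0, 0, 0]}, {"claw": -1, "dp": [0.022, -0.0005, -0.09], "delta_rot": [0, 0, 0]}]}}

```text
time: 18.8
tcp_pos: [0.4828, -0.022, 0.3356]
orientation: [0.858, -0.514, 0.005, -0.002]
wrist_force: [0.2, -0.8, -0.1]
width: 0.0002
gripper_force: 0.0
```

Run:
```python
from ang import *
s=state();print(s['time'],s['tcp_pos'],s['wrist_force'])
k=snapshot('scene')[:,:,::-1].copy();cv2.imwrite('pics/s7.png',k)
print(diff('pics/scene0.png',k,-8,15))
z=cv2.imread('pics/scene0.png')
for f in(z,k):print(f[205:212,335:362].astype(float).mean(2).mean(0).round().astype(int).tolist())
cv2.imwrite('pics/s7c.png',np.hstack([cv2.resize(f[180:310,240:430],(400,274),interpolation=cv2.INTER_CUBIC) for f in(z,k)]))
```

```text
18.8 [ 0.48281533 -0.02195843  0.33562849] [ 0.18510751 -0.76940448 -0.14631381]
[(np.float64(0.25), 0.999), (np.float64(0.5), 0.986)]
[157, 157, 156, 156, 157, 157, 158, 156, 111, 32, 8, 13, 15, 16, 17, 21, 66, 129, 153, 154, 156, 157, 157, 156, 157, 156, 156]
[156, 156, 156, 156, 156, 156, 156, 138, 86, 24, 9, 14, 15, 16, 17, 28, 84, 135, 152, 153, 156, 156, 157, 156, 156, 155, 156]
```

View pics/s7c.png

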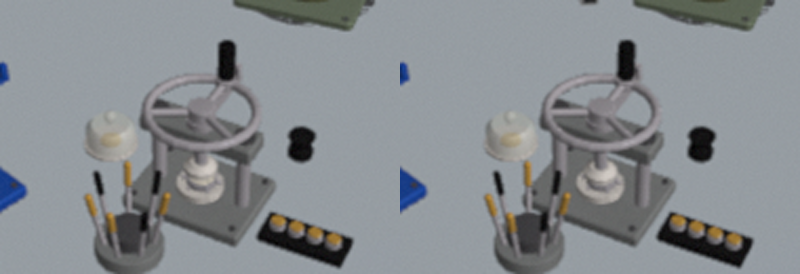

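The before and after crops match: the handle is back at the pointer at (626,60), about 0.4° short of a full turn, the die is down, and the bystanders haven't moved. The hand is clear, so I'm handing the job in.

```bash
python3 -c "
from workcell import job
print(job.close_job())"
```

```text
the job is handed in; nothing more can be done
None
```

I pushed the grey press's hand wheel clockwise through one full turn, stopping about 0.4° short of the pointer by camera; the die is down over the watch, nothing else in the views I checked has moved, the hand is clear, and the job is handed in.

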